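# Put the filled basket away in the medicine cupboard

### The arm

A 6-joint arm with a two-finger parallel gripper is mounted at the origin on the work surface. World frame = base frame: x ahead of the robot, y to its left, z up, the work surface at z = 0. Lengths are in m, angles in degrees, forces in N, time in s.
With the tool pointing down it reaches from about 0.15 to 0.775 m from the base axis. Payload 6.1 kg.
Tool frame: the origin (TCP) lies on the front face of the gripper's body, between the roots of the fingers; the fingertips stand arm.nose_length ahead of it and the grasp point (between the pads) lies 54 mm ahead of it (arm.nose_length is the distance from the TCP to the fingertips, in m); z points along the fingers, y is the line along which they close (so a half turn about z gives the same grasp; the last joint's range is limited). The gripper opens to 85 mm and grips with 20 to 120 N. Pads are 22 mm wide; open, the fingers measure 114 mm over their backs; the gripper's body (76 mm by 85 mm) begins 54 mm behind the grasp point. The pads swing forward as they close: fully open they stand 13 mm farther back than shut.
Start: joints at [72.479, 7.208, -2.269, 80.523, 0, 90], TCP at [0.158, 0.501, 0.304] pointing down, gripper open.
Joint ranges: [-155.77, 155.77], [-54.66, 111.73], [-72.52, 77.12], [-102.08, 115.82], [-83.92, 84.16], [-180, 180]. Speed limits (degrees/s): [136.94, 136.94, 172.46, 180, 180, 180].

### API

Orientations are given as [roll, pitch, yaw] about the fixed x, y, z axes, in that order (R = Rz(yaw) Ry(pitch) Rx(roll)).
In Python, from bench import arm, eyes gives the robot as it stands.
- The arm moves only by the tool apply_moves, never from a script. Its argument "deltas" is a list of rows, each an object with "rot": the turn, a rotation vector about the tool's x, y, z in degrees, a list of three; "xyz": the shift along the tool's x, y, z in cm, a list of three; "grip": the closure, from 0 (fully open) to 1 (shut). In form: [{"rot": [wx, wy, wz], "xyz": [x, y, z], "grip": grip}, ...]. A call has 1 to 10 rows; each row is the pose to reach, as a shift and turn from the pose commanded when the call began, along the tool's axes at that moment; what a row does not reach only later rows make up. A row lasts 1/12 s, in which the tool goes at most 41.7 mm and 7.16 degrees, less where a joint would pass 70% of its speed; a pose out of reach is approached as far as the arm can. A call with a gripper value outside its range is refused whole. The fingers move at their own pace and stop on an object; "force" is the grip in N (left out, the last holds). Time passes only in rows, so rows that repeat a pose let the fingers close. It gives the time, the measured TCP pose, the force, the opening and the grip force at its end, in the units of the state.
- arm.get_state(): the state, without advancing time (a new reading comes with each control period).
- eyes.capture(name): name is "side" or "top"; returns the picture (480x640x3 uint8, red, green, blue); there is no depth.
- eyes.camera_params(name): a dict with "fx", "fy", "cx", "cy" (pixels), "R" (3x3) and "t" (3): a world point X has camera coordinates R X + t. Camera axes: x right, y down, z forward; pixel columns grow to the right and rows downward; lengths in m; the calibration is good to about 2 mm. A picture is of the moment at which its call begins. camera_params takes no time and is no camera call.
- arm.finish_job(): hands the job in; it is judged then, once.
The state is a dict: "time_s": time; "joint_pos": joint angles; "qd": joint speeds; "effort": joint torques, N m; "tcp_pos": TCP position; "orientation": TCP orientation; "contact_force": force on the tool from outside, world axes, zero at the start; "moment": the same for the moment, N m; "width": finger opening in m; "grasp_force": force on a finger pad.
Only numpy, scipy, OpenCV 4.12 (cv2) and the standard library are available. Lean on these libraries where they do the work, as an engineer would, in place of code of your own. Each camera call takes 0.05 s, during which the arm holds its last target. There are 200 camera calls.

### The job

Put the orange basket of medicine cartons away: swing the blue door of the low white cupboard wide open by its handle, slide the basket upright along the counter completely into the cupboard, and shut the door fully again. Leave the jar, the red-and-white carton and the blue bin where they stand.

Things in the scene. Friction and masses are not known exactly. Their poses are not given: they have to be found in the camera images.
- cabinet: Low white cupboard, fixed: 200 mm deep (x), 210 wide (y), 125 high. Origin: centre of its footprint at counter height. Front opening, 186 mm wide and 115 high, at x = -100 mm, faces its own -x; inner face of its back at x = +88. Side walls 12 mm. No floor of its own: the counter runs on inside. The blue door closes the front.
- cab_door (a joint): Angle of the blue door, rad: 0 shut, grows as it swings out (counter-clockwise from above), stop at 1.9; may start a finger's breadth ajar (up to 0.06), too little to reach in at its edge. Upright hinge at the cupboard's -y front corner, free edge at +y when shut. 0.6 kg, a little stiff (0.12 N m), stays where it is left, no latch.
- cab_door_handle (a point): Centre of the steel handle: level bar 12 mm thick, 90 long between two 10 mm posts, parallel to the door, 112 mm above the counter, 150 from the hinge axis along the door, 58.5 out from the door's mid-plane. Clear gap 45 mm between bar and door, open above and below: fingers can hook in from above. Turns with the door: -x is the outward normal, +y runs from hinge to free edge.
- cab_door_hinge (a point): Point on the door's upright hinge axis at handle height, at (-108.5, -105, 112) mm in the cupboard's frame. The door is 15 mm thick (axis in its mid-plane), 208 mm wide, from 3 to 121 mm above the counter. Axes as for the handle.
- basket: Loose orange basket packed tight with medicine cartons (one rigid thing), about 0.45 kg: 150 mm long (x), 130 wide (y), flat upright walls 90 high, cartons up to 100. Origin: centre of its underside. Stands on the counter in front of the cupboard beyond the door's sweep, +x end towards the cupboard, up to 0.3 rad askew and somewhat to one side. Push it by its walls.
- jar: Bystander: loose white pill jar, 56 mm wide, 85 mm high. Origin: centre of its underside.
- carton: Bystander: loose white carton with a red band, 75 x 50 x 105 mm high, standing. Origin: centre of its underside.
- bin: Bystander: loose open blue bin with cartons, 170 x 120 x 70 mm high. Origin: centre of its underside.
Not all that is in view belongs to the job. What is shaped like the basket but pink or purple is not meant.

How it is judged:
By the outcome, as a careful person would: the job done as asked, in the order asked, and still so for the second after the job is handed in, with the robot touching nothing.
It also fails if it takes over 72 s, if anything falls off the work surface, if the arm or the gripper's body presses on something with over 40 N, if the wrist force passes 120 N, or if a joint passes its speed limit or range.

## Working session

There is one attempt and no reset: what is moved stays moved. The work goes in short steps, Python scripts to look and compute and a tool call to move; the robot and the scene stay as the last step left them, time stands still between calls to the robot, and variables do not carry over. Pictures are saved under pics/ and viewed, at most 12 in all, crops included, and the job is handed in when it is done.

Besides the shell and the picture viewer there is one more tool, called as a command line: name --argument value ..., lists and objects as JSON in quotes. apply_moves: Moves the arm, as the interface text tells. Its arguments: {"type":"object","properties":{"deltas":{"type":"array"},"force":{"type":"number"}},"required":["deltas"]}

```bash
mkdir -p pics; ls; python3 - <<'E'
from bench import arm, eyes
import cv2
for n in("top","side"):
    cv2.imwrite(f"pics/{n}0.png",eyes.capture(n)[:,:,::-1]); p=eyes.camera_params(n); print(n,p)
print(arm.nose_length,arm.get_state())
E
```

```text
pics
top {'fx': 534.7282480009231, 'fy': 534.7282480009231, 'cx': 316.12650677457054, 'cy': 240.63459401185028, 'R': array([[-0.01023284, -0.99994658,  0.00145585],
       [-0.99805245,  0.01012384, -0.06155332],
       [ 0.0615353 , -0.00208288, -0.99810273]]), 't': array([-0.09463053,  0.550195  ,  1.27714968])}
side {'fx': 577.5047454230398, 'fy': 577.5047454230398, 'cx': 315.83426335514264, 'cy': 241.50754585950892, 'R': array([[ 0.74696929, -0.66471594,  0.01376959],
       [-0.45510202, -0.52629601, -0.71825808],
       [ 0.48468447,  0.53025015, -0.69564052]]), 't': array([-0.478114  ,  0.28602071,  1.33586025])}
0.0726 {'time_s': 0.1, 'joint_pos': array([ 7.24820052e+01,  7.23587035e+00, -2.32151832e+00,  8.05231910e+01,
       -1.82312738e-03,  9.00003033e+01]), 'qd': array([-0.08018586, -0.04515507,  0.2209873 ,  0.07734178, -0.04301045,
        0.10201568]), 'effort': array([-1.46345486e-03, -4.36901844e+01,  3.53607595e+01,  1.35736549e-02,
       -7.96530867e-05, -7.71582307e-06]), 'tcp_pos': array([0.15795265, 0.50039018, 0.30321687]), 'orientation': array([-1.79919420e+02,  1.82355212e-03,  1.62481704e+02]), 'contact_force': array([ 0.22245594,  0.27401427, -0.12872146]), 'moment': array([ 0.03027036, -0.0539535 ,  0.01343462]), 'grasp_force': 0.0, 'width': 0.08564369031560193}
```

View pics/top0.png

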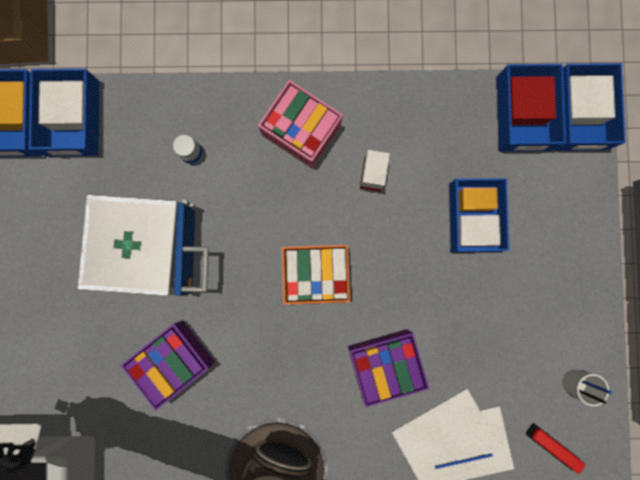

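View pics/side0.png

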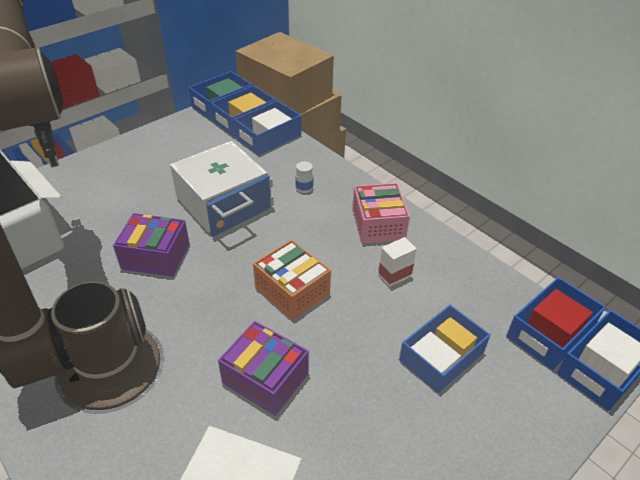

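```bash
cat > h.py <<'E'
import numpy as np
from bench import arm, eyes
import cv2
def un(n,u,v,z):
    p=eyes.camera_params(n); R=p["R"];c=-R.T@p["t"]
    d=R.T@np.array([(u-p["cx"])/p["fx"],(v-p["cy"])/p["fy"],1]); return c+d*(z-c[2])/d[2]
def pj(n,X):
    p=eyes.camera_params(n); q=p["R"]@np.array(X)+p["t"]; return [p["fx"]*q[0]/q[2]+p["cx"],p["fy"]*q[1]/q[2]+p["cy"]]
def crop(src,out,u0,v0,u1,v1,k):
    cv2.imwrite(out,cv2.resize(src[v0:v1,u0:u1],None,fx=k,fy=k,interpolation=cv2.INTER_CUBIC))
def shot(n,out,u0=0,v0=0,u1=640,v1=480,k=1):
    crop(eyes.capture(n)[:,:,::-1],out,u0,v0,u1,v1,k)
E
python3 - <<'E'
from h import *
a=cv2.imread("pics/top0.png")
x=cv2.resize(a[185:315,70:230],None,fx=4,fy=4,interpolation=2)[:, :]
y=cv2.resize(a[235:315,270:360],None,fx=4,fy=4,interpolation=2)
cv2.imwrite("pics/c1.png",x);
o=np.zeros((520,640+0,3),np.uint8)
cv2.imwrite("pics/c2.png",y)
E
```

```text
(no output)
```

View pics/c1.png

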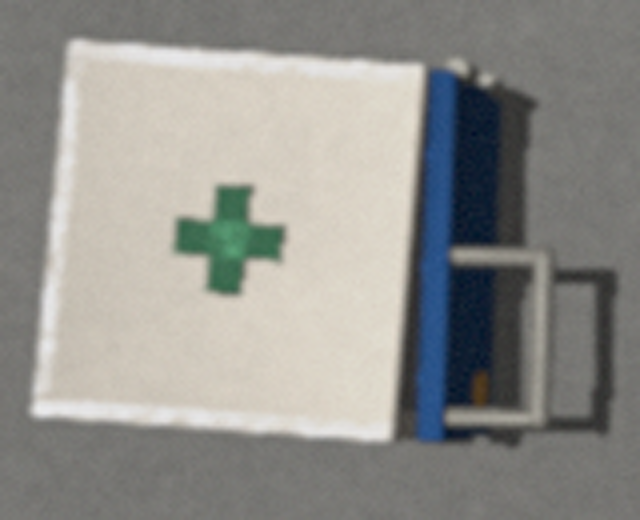

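View pics/c2.png

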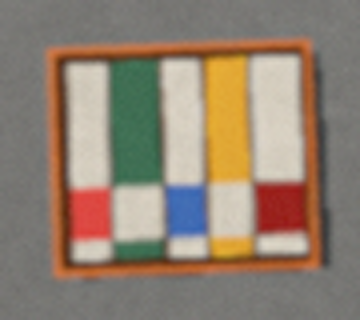

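```bash
python3 - <<'E'
from h import *
f=lambda u,v,o,z: un("top",(u+.5)/4-.5+o[0],(v+.5)/4-.5+o[1],z)
o=(70,185)
C=[f(*p,o,.125) for p in [(424,66),(394,440),(32,416),(68,40)]]  # front-hinge, front-free, back-free, back-hinge
for c in C: print(c[:2].round(4))
for i in range(4): print(np.linalg.norm(C[i]-C[(i+1)%4]).round(4))
ex=(C[3]-C[0]+C[2]-C[1]);ey=(C[1]-C[0]+C[2]-C[3])
a=np.degrees(np.arctan2(ex[1],ex[0]));b=np.degrees(np.arctan2(ey[1],ey[0]));m=np.mean(C,0);print("cab",m,a,b-90)
print("handle ends",[f(*p,o,.118) .round(4)for p in [(545,248),(538,424)]])
print("door top",[f(*p,o,.121) .round(4)for p in [(443,70),(431,440)]])
o=(270,235)
B=[f(*p,o,.09) for p in [(48,48),(312,38),(322,268),(57,276)]]
for c in B: print(c[:2].round(4))
for i in range(4): print(np.linalg.norm(B[i]-B[(i+1)%4]).round(4))
ex=B[0]-B[1]+B[3]-B[2]; print("basket",np.mean(B,0),np.degrees(np.arctan2(ex[1],ex[0])))
for n,u,v,z in [("jar",186,143,.085),("carton",377,163,.105),("purple",166,365,.09),("pink",302,118,.09)]: print(n,un("top",u,v,z))
E
```

```text
[0.6339 0.212 ]
[0.4267 0.2273]
[0.4419 0.4268]
[0.6504 0.4103]
0.2078
0.2001
0.2092
0.199
cab [0.53822448 0.31909849 0.125     ] 85.43085623723313 85.63454355586731
handle ends [array([0.5321, 0.1458, 0.118 ]), array([0.4344, 0.1495, 0.118 ])]
door top [array([0.6321, 0.2024, 0.121 ]), array([0.4263, 0.2079, 0.121 ])]
[ 0.5318 -0.0212]
[ 0.536  -0.1719]
[ 0.4054 -0.1758]
[ 0.4024 -0.0255]
0.1507
0.1307
0.1503
0.1295
basket [ 0.46888639 -0.09859613  0.09      ] 91.36016974335526
jar [0.77481953 0.19922666 0.085     ]
carton [ 0.71940664 -0.24040892  0.105     ]
purple [0.2677538 0.2406022 0.09     ]
pink [ 0.82960088 -0.07027317  0.09      ]
```

```bash
cat >> h.py <<'E'
from scipy.spatial.transform import Rotation as Ro
def pose(yaw,tilt=0):
    # tool down, x at yaw; tilt leans the fingers towards tool +/-x
    return Ro.from_euler('xyz',[180,0,yaw],degrees=True)*Ro.from_euler('y',tilt,degrees=True)
def rows(targets,start=None):
    s=arm.get_state(); 
    p0,R0=(s["tcp_pos"],Ro.from_euler('xyz',s["orientation"],degrees=True)) if start is None else start
    for p,R in targets:
        print("rot",(R0.inv()*R).as_rotvec(degrees=True).round(1).tolist(),"xyz",(R0.inv().apply(np.array(p)-p0)*100).round(2).tolist())
CAB=np.array([.538,.319]);CY=85.5
HG=np.array([.634,.2026])
def handle(th):
    f=np.radians(CY+90+th); d=np.array([np.cos(f),np.sin(f)]); n=np.array([-d[1],d[0]])
    return HG+.15*d+.0585*n, CY+90+th   # xy, yaw for the tool
def st():
    s=arm.get_state()
    for k in("time_s","joint_pos","tcp_pos","orientation","contact_force","width"): print(k,np.round(s[k],3))
E
python3 - <<'E'
from h import *
p,y=handle(3);print(p,y)
rows([((p[0],p[1],.24),pose(y))])
E
```

```text
[0.48252005 0.14804659] 178.5
rot [-0.1, -0.0, -16.0] xyz [-41.56, -23.82, 6.36]
```

apply_moves --deltas '[{"rot": [0,0,-3],"xyz": [-6,-3.5,0.5],"grip": 0.6},{"rot": [0,0,-6],"xyz": [-12,-7,1],"grip": 0.6},{"rot": [0,0,-9],"xyz": [-18,-10,2],"grip": 0.6},{"rot": [0,0,-12],"xyz": [-21,-12,3],"grip": 0.6},{"rot": [0,0,-14],"xyz": [-25,-14,4],"grip": 0.6},{"rot": [0,0,-16],"xyz": [-28,-16,5],"grip": 0.6},{"rot": [0,0,-16],"xyz": [-31.5,-18,6],"grip": 0.6},{"rot": [0,0,-16],"xyz": [-35,-20,6],"grip": 0.6},{"rot": [0,0,-16],"xyz": [-38,-22,6],"grip": 0.6},{"rot": [0,0,-16],"xyz": [-41,-23,6],"grip": 0.6}]'

```text
time_s: 0.93
tcp_pos: [0.4389, 0.1965, 0.2471]
orientation: [-180.0, -0.1, 178.5]
contact_force: [0.8, 1.2, -0.2]
width: 0.0342
grasp_force: 0.0
```

```bash
python3 - <<'E'
from h import *
st()
p,y=handle(3)
rows([((p[0],p[1],.24),pose(y)),((p[0],p[1],.166),pose(y))])
E
```

```text
time_s 0.933
joint_pos [ 2.4116e+01  2.8460e+00 -1.4187e+01  7.3033e+01  5.0000e-03  2.5644e+01]
tcp_pos [0.439 0.196 0.247]
orientation [-1.79976e+02 -6.20000e-02  1.78472e+02]
contact_force [ 0.84   1.154 -0.183]
width 0.034
rot [-0.0, -0.1, -0.0] xyz [-4.49, -4.73, 0.71]
rot [-0.0, -0.1, -0.0] xyz [-4.5, -4.72, 8.11]
```

apply_moves --deltas '[{"rot": [0,0,0],"xyz": [0,0,0],"grip": 0.6},{"rot": [0,0,0],"xyz": [0,0,0],"grip": 0.6},{"rot": [0,0,0],"xyz": [0,0,0],"grip": 0.6}]'

```text
time_s: 1.18
tcp_pos: [0.4384, 0.1984, 0.2475]
orientation: [-180.0, -0.1, 178.4]
contact_force: [-0.1, -0.3, 0.1]
width: 0.0342
grasp_force: 0.0
```

```bash
python3 - <<'E'
from h import *
st()
p,y=handle(3)
rows([((p[0],p[1],.166),pose(y))])
E
```

```text
time_s 1.183
joint_pos [ 2.4346e+01  2.8690e+00 -1.4115e+01  7.3077e+01  2.2000e-02  2.5924e+01]
tcp_pos [0.438 0.198 0.248]
orientation [-1.79993e+02 -6.50000e-02  1.78422e+02]
contact_force [-0.097 -0.312  0.065]
width 0.034
rot [-0.0, -0.1, -0.1] xyz [-4.56, -4.91, 8.15]
```

apply_moves --deltas '[{"rot": [0,0,0],"xyz": [-1.5,-1.7,0],"grip": 0.6},{"rot": [0,0,0],"xyz": [-3,-3.3,0],"grip": 0.6},{"rot": [0,0,0],"xyz": [-4.5,-4.9,0],"grip": 0.6},{"rot": [0,0,0],"xyz": [-4.5,-4.9,1],"grip": 0.6},{"rot": [0,0,0],"xyz": [-4.5,-4.9,3],"grip": 0.6},{"rot": [0,0,0],"xyz": [-4.5,-4.9,5],"grip": 0.6},{"rot": [0,0,0],"xyz": [-4.5,-4.9,7],"grip": 0.6},{"rot": [0,0,0],"xyz": [-4.5,-4.9,8.1],"grip": 0.6},{"rot": [0,0,0],"xyz": [-4.5,-4.9,8.1],"grip": 0.6}]'

```text
time_s: 1.93
tcp_pos: [0.48, 0.1494, 0.1643]
orientation: [-179.9, -0.3, 178.6]
contact_force: [0.1, -0.7, -0.6]
width: 0.0341
grasp_force: 0.0
```

```bash
python3 - <<'E'
from h import *
st()
shot("side","pics/s1.png",160,120,320,260,4)
E
```

```text
time_s 1.933
joint_pos [ 1.7278e+01  7.1930e+00 -1.9994e+01  6.3080e+01  1.3000e-02  1.8665e+01]
tcp_pos [0.48  0.149 0.164]
orientation [-179.927   -0.257  178.613]
contact_force [ 0.127 -0.698 -0.557]
width 0.034
```

View pics/s1.png

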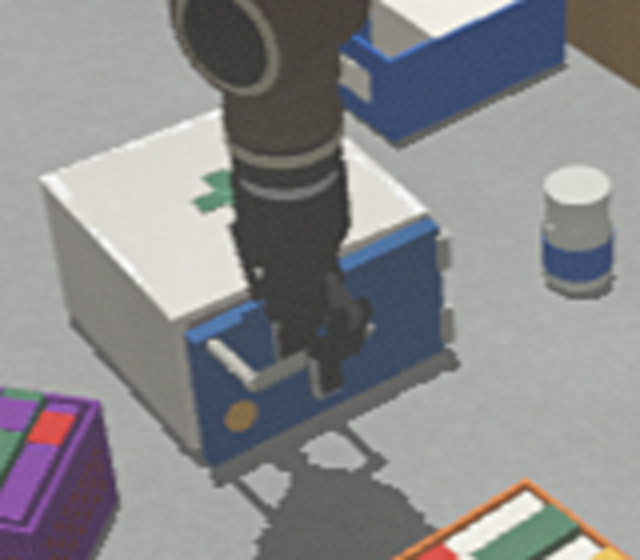

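```bash
python3 - <<'E'
from h import *
rows([((*handle(t)[0],.165),pose(handle(t)[1])) for t in (3,5,8,12,16,20,24.5,29,33.5,38)])
E
```

```text
rot [-0.0, -0.1, 0.1] xyz [-0.17, -0.13, 0.09]
rot [-0.0, -0.1, -1.9] xyz [-0.38, -0.65, 0.09]
rot [-0.0, -0.1, -4.9] xyz [-0.73, -1.41, 0.09]
rot [-0.0, -0.1, -8.9] xyz [-1.26, -2.41, 0.09]
rot [-0.0, -0.1, -12.9] xyz [-1.86, -3.36, 0.09]
rot [-0.0, -0.1, -16.9] xyz [-2.53, -4.26, 0.09]
rot [-0.0, -0.1, -21.4] xyz [-3.35, -5.22, 0.09]
rot [-0.0, -0.1, -25.9] xyz [-4.24, -6.12, 0.09]
rot [0.0, -0.1, -30.4] xyz [-5.2, -6.94, 0.08]
rot [0.0, -0.1, -34.9] xyz [-6.22, -7.68, 0.08]
```

apply_moves --deltas '[{"rot": [0,0,0],"xyz": [-0.2,-0.1,0],"grip": 0.77},{"rot": [0,0,-2],"xyz": [-0.4,-0.65,0],"grip": 0.77},{"rot": [0,0,-5],"xyz": [-0.75,-1.4,0],"grip": 0.77},{"rot": [0,0,-9],"xyz": [-1.25,-2.4,0],"grip": 0.77},{"rot": [0,0,-13],"xyz": [-1.85,-3.35,0],"grip": 0.77},{"rot": [0,0,-17],"xyz": [-2.5,-4.25,0],"grip": 0.77},{"rot": [0,0,-21.5],"xyz": [-3.35,-5.2,0],"grip": 0.77},{"rot": [0,0,-26],"xyz": [-4.25,-6.1,0],"grip": 0.77},{"rot": [0,0,-30.5],"xyz": [-5.2,-6.95,0],"grip": 0.77},{"rot": [0,0,-35],"xyz": [-6.2,-7.7,0],"grip": 0.77}]'

```text
time_s: 2.82
tcp_pos: [0.5434, 0.0701, 0.1687]
orientation: [-180.0, 0.2, -146.3]
contact_force: [0.4, 3.0, -0.2]
width: 0.0195
grasp_force: 1.0
```

```bash
python3 - <<'E'
from h import *
st(); p,y=handle(38); S=((*p,.164),pose(y)) 
rows([((*handle(t)[0],.165),pose(handle(t)[1])) for t in (42,46,50,54.5,59,63,67,71,75,79)],(np.array(S[0]),S[1]))
E
```

```text
time_s 2.817
joint_pos [  7.318  11.477 -14.296  64.053   0.074 -26.406]
tcp_pos [0.543 0.07  0.169]
orientation [-179.989    0.189 -146.276]
contact_force [ 0.376  2.994 -0.229]
width 0.019
rot [0.0, 0.0, -4.0] xyz [-0.44, -1.03, -0.1]
rot [0.0, 0.0, -8.0] xyz [-0.96, -2.03, -0.1]
rot [-0.0, 0.0, -12.0] xyz [-1.54, -2.99, -0.1]
rot [0.0, 0.0, -16.5] xyz [-2.28, -4.02, -0.1]
rot [0.0, 0.0, -21.0] xyz [-3.09, -4.99, -0.1]
rot [0.0, 0.0, -25.0] xyz [-3.88, -5.79, -0.1]
rot [0.0, 0.0, -29.0] xyz [-4.72, -6.54, -0.1]
rot [0.0, 0.0, -33.0] xyz [-5.61, -7.23, -0.1]
rot [0.0, 0.0, -37.0] xyz [-6.54, -7.85, -0.1]
rot [0.0, 0.0, -41.0] xyz [-7.52, -8.41, -0.1]
```

apply_moves --deltas '[{"rot": [0,0,-4],"xyz": [-0.45,-1.05,0.1],"grip": 0.77},{"rot": [0,0,-8],"xyz": [-0.95,-2.05,0.2],"grip": 0.77},{"rot": [0,0,-12],"xyz": [-1.55,-3.0,0.2],"grip": 0.77},{"rot": [0,0,-16.5],"xyz": [-2.3,-4.0,0.2],"grip": 0.77},{"rot": [0,0,-21],"xyz": [-3.1,-5.0,0.2],"grip": 0.77},{"rot": [0,0,-25],"xyz": [-3.9,-5.8,0.2],"grip": 0.77},{"rot": [0,0,-29],"xyz": [-4.7,-6.55,0.2],"grip": 0.77},{"rot": [0,0,-33],"xyz": [-5.6,-7.25,0.2],"grip": 0.77},{"rot": [0,0,-37],"xyz": [-6.55,-7.85,0.2],"grip": 0.77},{"rot": [0,0,-41],"xyz": [-7.5,-8.4,0.2],"grip": 0.77}]'

```text
time_s: 3.65
tcp_pos: [0.6521, 0.0417, 0.1665]
orientation: [-179.9, 0.1, -105.3]
contact_force: [-0.3, 2.2, 0.7]
width: 0.0198
grasp_force: 0.9
```

```bash
python3 - <<'E'
from h import *
st(); p,y=handle(79); print(p,y-360); S=((*p,.164),pose(y)) 
rows([((*handle(t)[0],.164),pose(handle(t)[1])) for t in (82,85,88,91,94,97,100,102,104,104)],(np.array(S[0]),S[1]))
E
```

```text
time_s 3.65
joint_pos [ 3.6390e+00  2.2665e+01  5.2000e-01  6.7757e+01  5.5000e-02 -7.1055e+01]
tcp_pos [0.652 0.042 0.166]
orientation [-1.79925e+02  8.40000e-02 -1.05306e+02]
contact_force [-0.3    2.171  0.687]
width 0.02
[0.65028663 0.04242199] -105.5
rot [-0.0, 0.0, -3.0] xyz [-0.33, -0.78, -0.0]
rot [-0.0, 0.0, -6.0] xyz [-0.69, -1.54, -0.0]
rot [0.0, 0.0, -9.0] xyz [-1.1, -2.27, -0.0]
rot [0.0, 0.0, -12.0] xyz [-1.54, -2.99, -0.0]
rot [0.0, 0.0, -15.0] xyz [-2.03, -3.68, -0.0]
rot [0.0, 0.0, -18.0] xyz [-2.54, -4.35, -0.0]
rot [0.0, 0.0, -21.0] xyz [-3.09, -4.99, -0.0]
rot [0.0, 0.0, -23.0] xyz [-3.48, -5.4, -0.0]
rot [0.0, 0.0, -25.0] xyz [-3.88, -5.79, -0.0]
rot [0.0, 0.0, -25.0] xyz [-3.88, -5.79, -0.0]
```

apply_moves --deltas '[{"rot": [0,0,-3],"xyz": [-0.35,-0.8,0],"grip": 0.77},{"rot": [0,0,-6],"xyz": [-0.7,-1.55,0],"grip": 0.77},{"rot": [0,0,-9],"xyz": [-1.1,-2.3,0],"grip": 0.77},{"rot": [0,0,-12],"xyz": [-1.55,-3.0,0],"grip": 0.77},{"rot": [0,0,-15],"xyz": [-2.05,-3.7,0],"grip": 0.77},{"rot": [0,0,-18],"xyz": [-2.55,-4.35,0],"grip": 0.77},{"rot": [0,0,-21],"xyz": [-3.1,-5.0,0],"grip": 0.77},{"rot": [0,0,-23],"xyz": [-3.5,-5.4,0],"grip": 0.77},{"rot": [0,0,-25],"xyz": [-3.9,-5.8,0],"grip": 0.77},{"rot": [0,0,-25],"xyz": [-3.9,-5.8,0],"grip": 0.6}]'

```text
time_s: 4.48
tcp_pos: [0.7186, 0.064, 0.1661]
orientation: [-179.9, -0.0, -80.4]
contact_force: [0.3, -0.2, 0.2]
width: 0.0301
grasp_force: 0.0
```

apply_moves --deltas '[{"rot": [0,0,0],"xyz": [0,0,0],"grip": 0.55},{"rot": [0,0,0],"xyz": [0,0,-1],"grip": 0.55},{"rot": [0,0,0],"xyz": [0,0,-4],"grip": 0.55},{"rot": [0,0,0],"xyz": [0,0,-8],"grip": 0.5},{"rot": [0,0,0],"xyz": [0,0,-11],"grip": 0.5}]'

```text
time_s: 4.9
tcp_pos: [0.7168, 0.063, 0.2786]
orientation: [-179.9, -0.0, -80.6]
contact_force: [0.7, 0.1, 0.7]
width: 0.0425
grasp_force: 0.0
```

```bash
python3 - <<'E'
from h import *
st()
# push start: tool z horizontally along yaw a, tip 30 mm behind the wall
E
```

```text
time_s 4.9
joint_pos [ 5.0220e+00  2.9653e+01  2.5194e+01  8.5441e+01 -7.0000e-03 -9.4406e+01]
tcp_pos [0.717 0.063 0.279]
orientation [-1.79901e+02 -1.50000e-02 -8.05720e+01]
contact_force [0.737 0.084 0.708]
width 0.043
```

```bash
cat >> h.py <<'E'
def push(T,a,tilt=60):
    R=pose(a-180,-tilt); return np.array(T)-.06*R.apply([0,0,1]),R
E
python3 - <<'E'
from h import *
A=push((.471,-.22,.17),91.4); print(A[0],A[1].apply([[1,0,0],[0,1,0],[0,0,1]]).round(2))
rows([A])
B=push((.471,-.22,.05),91.4);rows([B],A)
E
```

```text
[ 0.47226953 -0.27194601  0.2       ] [[ 0.01 -0.5  -0.87]
 [-1.   -0.02  0.  ]
 [-0.02  0.87 -0.5 ]]
rot [4.1, -59.9, 7.3] xyz [29.03, 29.62, 7.82]
rot [0.0, 0.0, 0.0] xyz [10.39, -0.0, 6.0]
```

apply_moves --deltas '[{"rot": [0.4,-6,0.7],"xyz": [2.9,2.9,0],"grip": 0},{"rot": [0.8,-12,1.4],"xyz": [5.8,5.8,0],"grip": 0},{"rot": [1.2,-18,2.1],"xyz": [8.7,8.7,0],"grip": 0},{"rot": [1.6,-24,2.8],"xyz": [11.6,11.6,0],"grip": 0},{"rot": [2,-30,3.5],"xyz": [14.5,14.5,0],"grip": 0},{"rot": [2.4,-36,4.3],"xyz": [17.4,17.4,0],"grip": 0},{"rot": [2.8,-42,5],"xyz": [20.3,20.3,0],"grip": 0},{"rot": [3.3,-48,5.8],"xyz": [23.2,23.2,0],"grip": 0},{"rot": [3.7,-54,6.5],"xyz": [26,26,0],"grip": 0},{"rot": [4.1,-60,7.3],"xyz": [29,29,0],"grip": 0}]'

```text
time_s: 5.73
tcp_pos: [0.4741, -0.2586, 0.2578]
orientation: [-178.1, 58.6, -88.0]
contact_force: [1.7, -1.8, -1.0]
width: 0.0853
grasp_force: 0.0
```

apply_moves --deltas '[{"rot": [0,0,0],"xyz": [0,0,0],"grip": 0},{"rot": [0,0,0],"xyz": [0,0,0],"grip": 0}]'

```text
time_s: 5.9
tcp_pos: [0.4717, -0.2565, 0.2554]
orientation: [-179.5, 58.9, -89.4]
contact_force: [0.3, 0.6, -0.1]
width: 0.0853
grasp_force: 0.0
```

```bash
python3 - <<'E'
from h import *
st()
rows([push((.471,-.22,.17),91.4),push((.471,-.22,.05),91.4)])
shot("side","pics/s2.png")
E
```

```text
time_s 5.9
joint_pos [ -43.48    36.381   13.334  115.789   38.405 -151.79 ]
tcp_pos [ 0.472 -0.256  0.255]
orientation [-179.503   58.948  -89.379]
contact_force [ 0.319  0.64  -0.074]
width 0.085
rot [-1.2, -1.1, -0.4] xyz [5.54, -0.03, 1.53]
rot [-1.2, -1.1, -0.4] xyz [15.82, 0.03, 7.72]
```

View pics/s2.png

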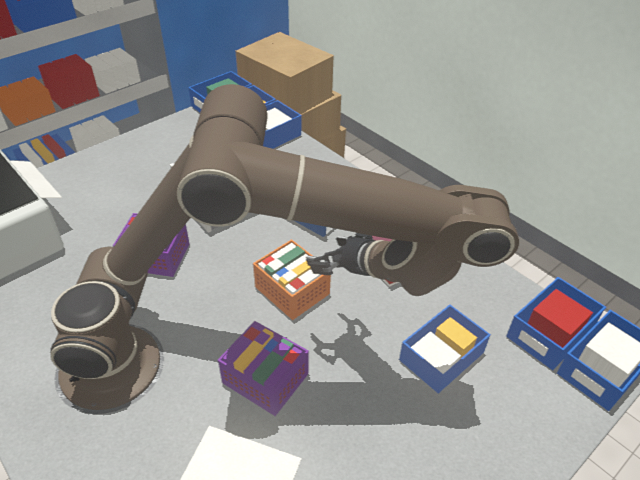

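```bash
python3 - <<'E'
from h import *
A=push((.471,-.22,.16),91.4,30)
rows([A]); rows([push((.471,-.22,.05),91.4,30)],A)
print(un("top",480,215,.07))
E
```

```text
rot [-1.0, 28.8, -0.5] xyz [3.57, 0.13, 2.76]
rot [0.0, 0.0, 0.0] xyz [5.5, -0.0, 9.53]
[ 0.60187532 -0.48235677  0.07      ]
```

apply_moves --deltas '[{"rot": [-0.2,6,0],"xyz": [0.8,0,0.6],"grip": 0},{"rot": [-0.4,12,-0.2],"xyz": [1.6,0,1.2],"grip": 0},{"rot": [-0.6,18,-0.4],"xyz": [2.4,0,1.8],"grip": 0},{"rot": [-0.8,24,-0.5],"xyz": [3,0,2.3],"grip": 0},{"rot": [-1,29,-0.5],"xyz": [3.6,0.1,2.8],"grip": 0},{"rot": [-1,29,-0.5],"xyz": [3.6,0.1,2.8],"grip": 0}]'

```text
time_s: 6.45
tcp_pos: [0.4739, -0.2459, 0.2152]
orientation: [-179.5, 29.4, -87.9]
contact_force: [0.2, -0.1, 0.7]
width: 0.085
grasp_force: 0.0
```

```bash
python3 - <<'E'
from h import *
st()
rows([push((.471,-.22,.05),91.4,30)])
E
```

```text
time_s 6.45
joint_pos [-3.67450e+01  2.12450e+01 -3.00000e-03  8.77760e+01  2.28280e+01
 -1.32596e+02]
tcp_pos [ 0.474 -0.246  0.215]
orientation [-179.456   29.381  -87.882]
contact_force [ 0.212 -0.067  0.659]
width 0.085
rot [-0.2, -0.6, 0.6] xyz [5.9, 0.32, 9.66]
```

apply_moves --deltas '[{"rot": [0,0,0],"xyz": [1.5,0,2.4],"grip": 0},{"rot": [0,0,0],"xyz": [3,0.3,4.8],"grip": 0},{"rot": [0,0,0],"xyz": [4.5,0.3,7.2],"grip": 0},{"rot": [0,0,0],"xyz": [5.9,0.3,9.6],"grip": 0},{"rot": [0,0,0],"xyz": [5.9,0.3,9.6],"grip": 0}]'

```text
time_s: 6.87
tcp_pos: [0.4689, -0.2504, 0.0954]
orientation: [179.8, 30.1, -88.4]
contact_force: [-0.4, 1.1, -0.1]
width: 0.0856
grasp_force: 0.0
```

```bash
python3 - <<'E'
from h import *
st()
# advance: turn to 78 heading over 6 cm past contact
L=[((.471,-.205),91),((.4715,-.19),90),((.472,-.18),88),((.473,-.17),86),((.4745,-.16),84),((.476,-.15),82),((.478,-.14),80),((.480,-.13),79),((.482,-.12),79),((.482,-.12),79)]
rows([push((*p,.05),a,30) for p,a in L])
E
```

```text
time_s 6.867
joint_pos [ -37.458   25.844   -9.272   75.092   22.795 -133.199]
tcp_pos [ 0.469 -0.25   0.095]
orientation [179.807  30.1   -88.425]
contact_force [-0.444  1.069 -0.118]
width 0.086
rot [0.5, 0.1, 0.5] xyz [-1.66, -0.31, 0.2]
rot [1.0, 0.1, 1.4] xyz [-2.96, -0.35, 0.95]
rot [2.0, 0.1, 3.1] xyz [-3.82, -0.32, 1.46]
rot [3.0, 0.1, 4.8] xyz [-4.69, -0.35, 1.96]
rot [4.0, 0.1, 6.6] xyz [-5.57, -0.42, 2.46]
rot [5.0, 0.1, 8.3] xyz [-6.44, -0.5, 2.97]
rot [6.0, 0.1, 10.0] xyz [-7.32, -0.62, 3.48]
rot [6.5, 0.1, 10.9] xyz [-8.19, -0.8, 3.98]
rot [6.5, 0.1, 10.9] xyz [-9.05, -1.03, 4.48]
rot [6.5, 0.1, 10.9] xyz [-9.05, -1.03, 4.48]
```

apply_moves --deltas '[{"rot": [0.5,0,0.5],"xyz": [-1.65,-0.3,0.2],"grip": 0},{"rot": [1,0,1.4],"xyz": [-2.95,-0.35,0.95],"grip": 0},{"rot": [2,0,3.1],"xyz": [-3.8,-0.35,1.45],"grip": 0},{"rot": [3,0,4.8],"xyz": [-4.7,-0.35,1.95],"grip": 0},{"rot": [4,0,6.6],"xyz": [-5.55,-0.4,2.45],"grip": 0},{"rot": [5,0,8.3],"xyz": [-6.45,-0.5,2.95],"grip": 0},{"rot": [6,0,10],"xyz": [-7.3,-0.6,3.5],"grip": 0},{"rot": [6.5,0,10.9],"xyz": [-8.2,-0.8,4],"grip": 0},{"rot": [6.5,0,10.9],"xyz": [-9.05,-1.05,4.5],"grip": 0},{"rot": [6.5,0,10.9],"xyz": [-9.05,-1.05,4.5],"grip": 0}]'

```text
time_s: 7.7
tcp_pos: [0.4784, -0.1498, 0.1067]
orientation: [-179.5, 29.9, -100.7]
contact_force: [-0.9, -0.3, 0.5]
width: 0.0855
grasp_force: 0.0
```

```bash
python3 - <<'E'
from h import *
st()
shot("top","pics/t3.png",60,150,380,390,2.5)
E
```

```text
time_s 7.7
joint_pos [ -29.564   15.52   -21.708   62.759   28.328 -111.24 ]
tcp_pos [ 0.478 -0.15   0.107]
orientation [-179.494   29.895 -100.716]
contact_force [-0.905 -0.29   0.455]
width 0.086
```

View pics/t3.png

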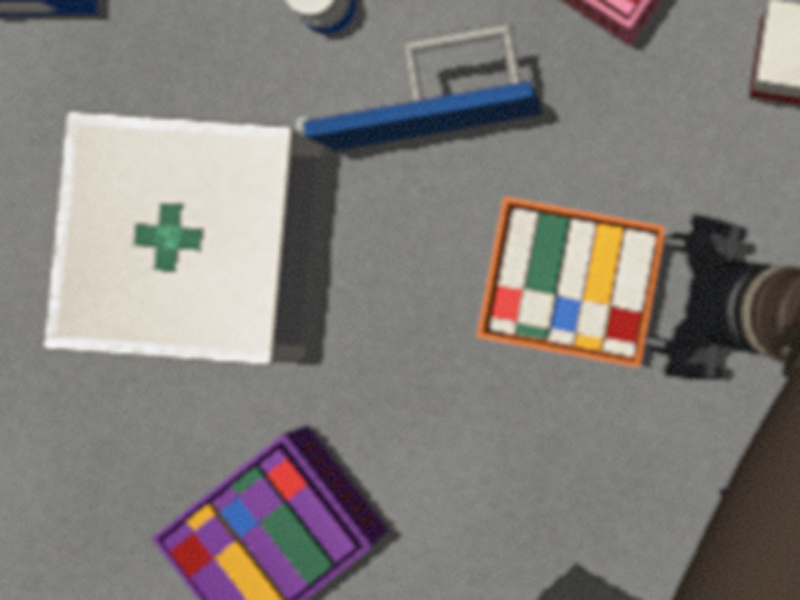

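```bash
cat >> h.py <<'E'
def basket(P,o,k):
    B=[un("top",(u+.5)/k-.5+o[0],(v+.5)/k-.5+o[1],.09) for u,v in P]
    ex=B[0]-B[1]+B[3]-B[2]; c=np.mean(B,0); a=np.degrees(np.arctan2(ex[1],ex[0]))
    r=np.radians(CY); d=c[:2]-CAB; print("basket",c.round(4),a,"cab xy",d@[np.cos(r),np.sin(r)],d@[-np.sin(r),np.cos(r)]); return c,a
E
python3 - <<'E'
from h import *
c,a=basket([(505,199),(664,228),(640,364),(480,336)],(60,150),2.5)
r=np.radians(a);print("rear mid",c[:2]-.075*np.array([np.cos(r),np.sin(r)]))
s=arm.get_state();R=Ro.from_euler('xyz',s["orientation"],degrees=True);print("tip",s["tcp_pos"]+.06*R.apply([0,0,1]), "heading to cab",np.degrees(np.arctan2(*(CAB-c[:2])[::-1])))
E
```

```text
basket [ 0.4959 -0.0369  0.09  ] 79.29401159709283 cab xy -0.3580823077000783 0.014070899436595213
rear mid [ 0.48194496 -0.11056897]
tip [ 0.48443598 -0.12119753  0.05421136] heading to cab 83.24971127267416
```

```bash
cat >> h.py <<'E'
def plan(fs,c0,a0,cf,a1,f_al,lat=.004,z=.05,t0=30,t1=60,ft=.65):
    out=[]
    for f in fs:
        c=np.array(c0)+(np.array(cf)-c0)*f; a=a0+(a1-a0)*min(1,f/f_al); t=t0+(t1-t0)*min(1,f/ft)
        h=np.array([np.cos(np.radians(a)),np.sin(np.radians(a))])
        m=c-(.075+.011*np.cos(np.radians(t)))*h+lat*np.array([h[1],-h[0]])
        out.append(push((*m,z),a,t))
    return out
CF=CAB-.002*np.array([np.cos(np.radians(CY)),np.sin(np.radians(CY))])
E
python3 - <<'E'
from h import *
P=plan(np.arange(1,21)*.034,(.4959,-.0369),79.3,CF,85.5,.6)
rows(P[:10]); print(); rows(P[10:],P[9])
E
```

```text
rot [-0.7, -1.7, -0.3] xyz [-0.71, 0.01, 1.0]
rot [-0.9, -3.3, -0.6] xyz [-1.61, 0.02, 1.62]
rot [-1.1, -4.8, -0.9] xyz [-2.52, 0.04, 2.24]
rot [-1.3, -6.4, -1.2] xyz [-3.42, 0.05, 2.87]
rot [-1.5, -8.0, -1.5] xyz [-4.33, 0.07, 3.51]
rot [-1.7, -9.5, -1.7] xyz [-5.23, 0.08, 4.14]
rot [-1.9, -11.1, -2.0] xyz [-6.14, 0.09, 4.79]
rot [-2.2, -12.7, -2.2] xyz [-7.05, 0.1, 5.44]
rot [-2.4, -14.3, -2.5] xyz [-7.96, 0.11, 6.09]
rot [-2.7, -15.8, -2.7] xyz [-8.88, 0.11, 6.75]

rot [-0.3, -1.6, -0.2] xyz [-0.7, -0.07, 0.89]
rot [-0.5, -3.1, -0.5] xyz [-1.4, -0.14, 1.78]
rot [-0.8, -4.7, -0.7] xyz [-2.1, -0.21, 2.68]
rot [-1.1, -6.3, -0.9] xyz [-2.8, -0.28, 3.58]
rot [-1.3, -7.8, -1.1] xyz [-3.51, -0.35, 4.49]
rot [-1.6, -9.4, -1.3] xyz [-4.21, -0.43, 5.4]
rot [-1.9, -11.0, -1.5] xyz [-4.92, -0.5, 6.32]
rot [-2.1, -12.6, -1.7] xyz [-5.62, -0.55, 7.24]
rot [-2.1, -14.1, -1.6] xyz [-6.33, -0.54, 8.16]
rot [-2.1, -14.3, -1.6] xyz [-7.16, -0.53, 9.04]
```

apply_moves --deltas '[{"rot": [-0.7,-1.7,-0.3],"xyz": [-0.7,0,1],"grip": 0},{"rot": [-0.9,-3.3,-0.6],"xyz": [-1.6,0,1.6],"grip": 0},{"rot": [-1.1,-4.8,-0.9],"xyz": [-2.5,0.05,2.25],"grip": 0},{"rot": [-1.3,-6.4,-1.2],"xyz": [-3.4,0.05,2.85],"grip": 0},{"rot": [-1.5,-8,-1.5],"xyz": [-4.35,0.05,3.5],"grip": 0},{"rot": [-1.7,-9.5,-1.7],"xyz": [-5.25,0.1,4.15],"grip": 0},{"rot": [-1.9,-11.1,-2],"xyz": [-6.15,0.1,4.8],"grip": 0},{"rot": [-2.2,-12.7,-2.2],"xyz": [-7.05,0.1,5.45],"grip": 0},{"rot": [-2.4,-14.3,-2.5],"xyz": [-7.95,0.1,6.1],"grip": 0},{"rot": [-2.7,-15.8,-2.7],"xyz": [-8.9,0.1,6.75],"grip": 0}]'

```text
time_s: 8.58
tcp_pos: [0.4987, -0.0425, 0.0906]
orientation: [179.8, 45.7, -97.5]
contact_force: [-0.2, -0.6, -1.6]
width: 0.0854
grasp_force: 0.6
```

```bash
python3 - <<'E'
from h import *
st()
P=plan(np.arange(1,21)*.034,(.4959,-.0369),79.3,CF,85.5,.6); print(P[9][0],P[9][1].as_euler('xyz',degrees=True))
rows(P[10:])
E
```

```text
time_s 8.583
joint_pos [ -22.755   19.544  -24.291   61.555   43.59  -111.562]
tcp_pos [ 0.499 -0.043  0.091]
orientation [179.796  45.707 -97.464]
contact_force [-0.208 -0.596 -1.604]
width 0.085
[ 0.49841392 -0.04170499  0.09191068] [180.          45.69230769 -97.18666667]
rot [-0.3, -1.6, -0.4] xyz [-0.85, -0.02, 0.85]
rot [-0.5, -3.1, -0.7] xyz [-1.55, -0.09, 1.74]
rot [-0.8, -4.7, -0.9] xyz [-2.25, -0.16, 2.64]
rot [-1.1, -6.3, -1.1] xyz [-2.95, -0.23, 3.54]
rot [-1.3, -7.8, -1.3] xyz [-3.65, -0.3, 4.45]
rot [-1.6, -9.4, -1.5] xyz [-4.36, -0.37, 5.37]
rot [-1.9, -11.0, -1.7] xyz [-5.06, -0.44, 6.28]
rot [-2.1, -12.5, -1.9] xyz [-5.77, -0.48, 7.21]
rot [-2.2, -14.1, -1.8] xyz [-6.47, -0.47, 8.13]
rot [-2.2, -14.3, -1.8] xyz [-7.3, -0.46, 9.0]
```

apply_moves --deltas '[{"rot": [-0.3,-1.6,-0.4],"xyz": [-0.85,0,0.85],"grip": 0},{"rot": [-0.5,-3.1,-0.7],"xyz": [-1.55,-0.1,1.75],"grip": 0},{"rot": [-0.8,-4.7,-0.9],"xyz": [-2.25,-0.15,2.65],"grip": 0},{"rot": [-1.1,-6.3,-1.1],"xyz": [-2.95,-0.25,3.55],"grip": 0}]'

```text
time_s: 8.92
tcp_pos: [0.5072, 0.0029, 0.087]
orientation: [180.0, 52.0, -95.8]
contact_force: [0.7, -1.2, -1.7]
width: 0.0854
grasp_force: 0.6
```

```bash
python3 - <<'E'
from h import *
st()
shot("top","pics/t4.png",70,160,310,340,3)
E
```

```text
time_s 8.917
joint_pos [ -19.351   21.307  -25.186   60.269   49.996 -111.428]
tcp_pos [0.507 0.003 0.087]
orientation [179.953  52.01  -95.805]
contact_force [ 0.699 -1.235 -1.688]
width 0.085
```

View pics/t4.png

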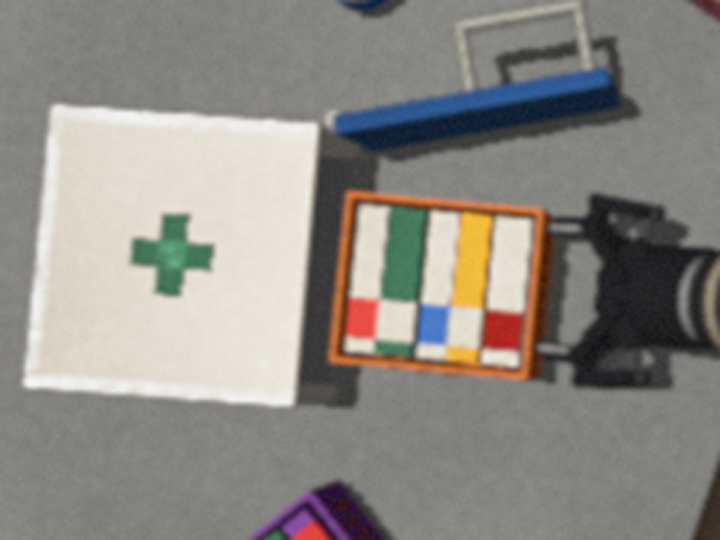

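```bash
python3 - <<'E'
from h import *
c,a=basket([(348,192),(548,209),(530,378),(330,361)],(70,160),3)
P=plan(np.arange(1,11)/18,c[:2],a,CF,85.5,.5,t0=52,t1=60,ft=.4)
rows(P); print(); 
s=arm.get_state();R=Ro.from_euler('xyz',s["orientation"],degrees=True)
tip=s["tcp_pos"]+.06*R.apply([0,0,1]); h=np.array([np.cos(np.radians(a)),np.sin(np.radians(a))]); d=tip[:2]-c[:2]; print(tip,d@h,d@[h[1],-h[0]])
P2=plan(np.arange(11,19)/18,c[:2],a,CF,85.5,.5,t0=52,t1=60,ft=.4)
rows(P2,P[-1])
E
```

```text
basket [0.5152 0.1284 0.09  ] 84.56014677849598 cab xy -0.19176246041424255 0.007791416838653177
rot [-0.2, -1.0, -0.3] xyz [-0.31, -0.09, 0.45]
rot [-0.3, -2.1, -0.4] xyz [-0.85, -0.13, 1.3]
rot [-0.4, -3.2, -0.4] xyz [-1.4, -0.18, 2.15]
rot [-0.5, -4.3, -0.5] xyz [-1.94, -0.22, 3.01]
rot [-0.6, -5.4, -0.5] xyz [-2.48, -0.27, 3.87]
rot [-0.7, -6.5, -0.6] xyz [-3.03, -0.32, 4.73]
rot [-0.8, -7.6, -0.6] xyz [-3.57, -0.36, 5.59]
rot [-0.9, -7.9, -0.7] xyz [-4.2, -0.41, 6.43]
rot [-0.9, -7.9, -0.8] xyz [-4.85, -0.45, 7.26]
rot [-0.9, -7.9, -0.8] xyz [-5.49, -0.47, 8.09]

[0.51160851 0.05130509 0.04949571] -0.07712675462172179 0.003749985610840426
rot [0.0, 0.0, 0.0] xyz [-0.53, -0.04, 0.91]
rot [0.0, 0.0, 0.0] xyz [-1.05, -0.09, 1.83]
rot [0.0, 0.0, 0.0] xyz [-1.58, -0.13, 2.74]
rot [0.0, 0.0, 0.0] xyz [-2.11, -0.17, 3.65]
rot [0.0, 0.0, 0.0] xyz [-2.64, -0.22, 4.56]
rot [0.0, 0.0, 0.0] xyz [-3.16, -0.26, 5.48]
rot [0.0, 0.0, 0.0] xyz [-3.69, -0.3, 6.39]
rot [0.0, 0.0, 0.0] xyz [-4.22, -0.35, 7.3]
```

apply_moves --deltas '[{"rot": [-0.2,-1,-0.3],"xyz": [-0.3,-0.1,0.45],"grip": 0},{"rot": [-0.3,-2.1,-0.4],"xyz": [-0.85,-0.15,1.3],"grip": 0},{"rot": [-0.4,-3.2,-0.4],"xyz": [-1.4,-0.2,2.15],"grip": 0},{"rot": [-0.5,-4.3,-0.5],"xyz": [-1.95,-0.2,3],"grip": 0},{"rot": [-0.6,-5.4,-0.5],"xyz": [-2.5,-0.25,3.85],"grip": 0},{"rot": [-0.7,-6.5,-0.6],"xyz": [-3.05,-0.3,4.75],"grip": 0},{"rot": [-0.8,-7.6,-0.6],"xyz": [-3.55,-0.35,5.6],"grip": 0},{"rot": [-0.9,-7.9,-0.7],"xyz": [-4.2,-0.4,6.45],"grip": 0},{"rot": [-0.9,-7.9,-0.8],"xyz": [-4.85,-0.45,7.25],"grip": 0},{"rot": [-0.9,-7.9,-0.8],"xyz": [-5.5,-0.45,8.1],"grip": 0}]'

```text
time_s: 9.8
tcp_pos: [0.5209, 0.1007, 0.0798]
orientation: [-179.8, 59.9, -94.4]
contact_force: [-0.4, -1.4, 0.5]
width: 0.0856
grasp_force: 0.8
```

```bash
python3 - <<'E'
from h import *
st()
P2=plan(np.arange(11,19)/18,(.5152,.1284),84.56,CF,85.5,.5,t0=52,t1=60,ft=.4)
rows(P2)
E
```

```text
time_s 9.8
joint_pos [ -10.271   21.262  -29.808   48.552   59.443 -101.23 ]
tcp_pos [0.521 0.101 0.08 ]
orientation [-179.839   59.917  -94.449]
contact_force [-0.445 -1.375  0.538]
width 0.086
rot [-0.1, -0.1, 0.0] xyz [-0.55, -0.09, 0.92]
rot [-0.1, -0.1, 0.0] xyz [-1.08, -0.13, 1.83]
rot [-0.1, -0.1, 0.0] xyz [-1.61, -0.17, 2.74]
rot [-0.1, -0.1, 0.0] xyz [-2.14, -0.22, 3.66]
rot [-0.1, -0.1, 0.0] xyz [-2.66, -0.26, 4.57]
rot [-0.1, -0.1, 0.0] xyz [-3.19, -0.3, 5.48]
rot [-0.1, -0.1, 0.0] xyz [-3.72, -0.34, 6.39]
rot [-0.1, -0.1, 0.0] xyz [-4.25, -0.38, 7.31]
```

apply_moves --deltas '[{"rot": [0,0,0],"xyz": [-0.55,-0.1,0.9],"grip": 0},{"rot": [0,0,0],"xyz": [-1.1,-0.15,1.85],"grip": 0},{"rot": [0,0,0],"xyz": [-1.6,-0.15,2.75],"grip": 0},{"rot": [0,0,0],"xyz": [-2.15,-0.2,3.65],"grip": 0},{"rot": [0,0,0],"xyz": [-2.65,-0.25,4.55],"grip": 0},{"rot": [0,0,0],"xyz": [-3.2,-0.3,5.5],"grip": 0},{"rot": [0,0,0],"xyz": [-3.5,-0.3,6],"grip": 0},{"rot": [0,0,0],"xyz": [-3.8,-0.35,6.5],"grip": 0},{"rot": [0,0,0],"xyz": [-4.1,-0.35,7],"grip": 0},{"rot": [0,0,0],"xyz": [-4.1,-0.35,7],"grip": 0}]'

```text
time_s: 10.63
tcp_pos: [0.5306, 0.1811, 0.0804]
orientation: [-179.8, 59.9, -94.3]
contact_force: [-0.3, 0.6, -0.2]
width: 0.0857
grasp_force: 0.0
```

```bash
python3 - <<'E'
from h import *
st()
s=arm.get_state();R=Ro.from_euler('xyz',s["orientation"],degrees=True)
tip=s["tcp_pos"]+.06*R.apply([0,0,1]); r=np.radians(CY);d=tip[:2]-CAB;print("tip cab",d@[np.cos(r),np.sin(r)],d@[-np.sin(r),np.cos(r)],tip)
shot("side","pics/s5.png",150,120,350,270,4)
E
```

```text
time_s 10.633
joint_pos [ -1.232  17.811 -34.724  31.656  59.714 -83.426]
tcp_pos [0.531 0.181 0.08 ]
orientation [-179.75    59.886  -94.326]
contact_force [-0.297  0.622 -0.203]
width 0.086
tip cab -0.08613950833589124 -0.0035578010128261405 [0.53478841 0.23284689 0.05026529]
```

View pics/s5.png

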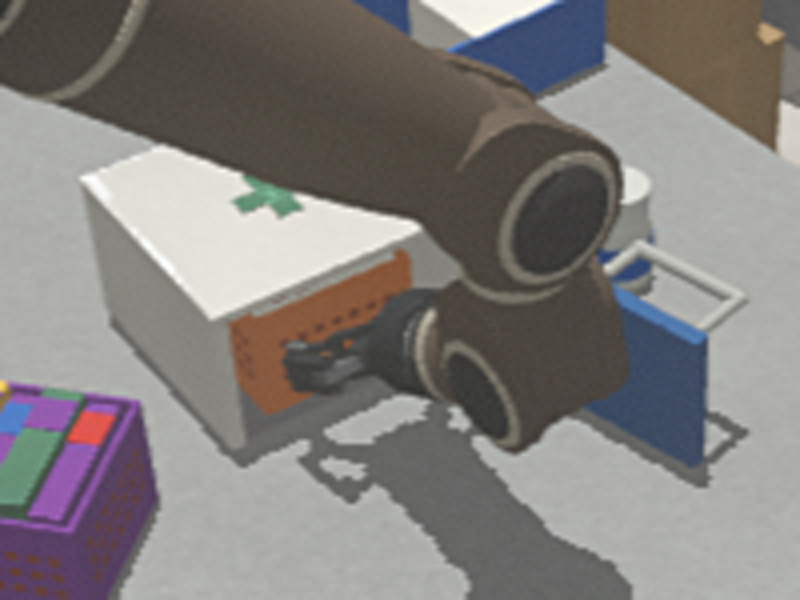

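apply_moves --deltas '[{"rot": [0,0,0],"xyz": [0.2,0,-2],"grip": 0},{"rot": [0,0,0],"xyz": [0.5,0,-5],"grip": 0.3},{"rot": [0,0,0],"xyz": [0,0,-8],"grip": 0.6},{"rot": [0,0,0],"xyz": [-1,0,-11],"grip": 0.6},{"rot": [0,0,0],"xyz": [-4,0,-13.5],"grip": 0.6},{"rot": [0,6,0],"xyz": [-8,0,-14],"grip": 0.6},{"rot": [0,13,0],"xyz": [-11,0,-15],"grip": 0.6},{"rot": [0,19,0],"xyz": [-14,0,-16],"grip": 0.6},{"rot": [0,19,0],"xyz": [-14,0,-16],"grip": 0.6}]'

```text
time_s: 11.43
tcp_pos: [0.5272, 0.1139, 0.2917]
orientation: [-178.6, 40.8, -93.6]
contact_force: [-0.0, 0.2, 0.9]
width: 0.034
grasp_force: 0.0
```

```bash
python3 - <<'E'
from h import *
st()
A=(np.array([.7186,.063,.29]),pose(-80.5))
rows([A])
shot("top","pics/t6.png",70,160,310,340,3)
E
```

```text
time_s 11.433
joint_pos [ -3.469   5.921 -12.054  70.108  40.771 -88.642]
tcp_pos [0.527 0.114 0.292]
orientation [-178.64    40.789  -93.61 ]
contact_force [-0.003  0.218  0.908]
width 0.034
rot [-6.0, 40.5, -13.0] xyz [3.04, -19.47, -1.94]
```

apply_moves --deltas '[{"rot": [-1,6.5,-2],"xyz": [0.4,-2.8,-0.3],"grip": 0.6},{"rot": [-2,13,-4],"xyz": [0.9,-5.6,-0.6],"grip": 0.6},{"rot": [-3,19,-6],"xyz": [1.3,-8.4,-0.9],"grip": 0.6},{"rot": [-3.8,25.5,-8],"xyz": [1.8,-11.2,-1.2],"grip": 0.6},{"rot": [-4.6,31,-10],"xyz": [2.2,-14,-1.5],"grip": 0.6},{"rot": [-5.4,36,-11.5],"xyz": [2.6,-17,-1.7],"grip": 0.6},{"rot": [-6,40.5,-13],"xyz": [3.05,-19.5,-1.95],"grip": 0.6},{"rot": [-6,40.5,-13],"xyz": [3.05,-19.5,-1.95],"grip": 0.6},{"rot": [-6,40.5,-13],"xyz": [3.05,-19.5,-1.95],"grip": 0.6}]'

```text
time_s: 12.23
tcp_pos: [0.717, 0.0612, 0.2729]
orientation: [178.8, 0.4, -80.6]
contact_force: [-0.9, -0.2, -0.0]
width: 0.0338
grasp_force: 0.0
```

```bash
python3 - <<'E'
from h import *
st()
rows([(np.array([.7186,.063,.166]),pose(-80.5))])
E
```

```text
time_s 12.233
joint_pos [  4.798  30.75   26.207  86.725   0.266 -94.585]
tcp_pos [0.717 0.061 0.273]
orientation [178.757   0.367 -80.624]
contact_force [-0.852 -0.181 -0.028]
width 0.034
rot [1.2, 0.4, -0.1] xyz [-0.08, -0.42, 10.69]
```

View pics/t6.png

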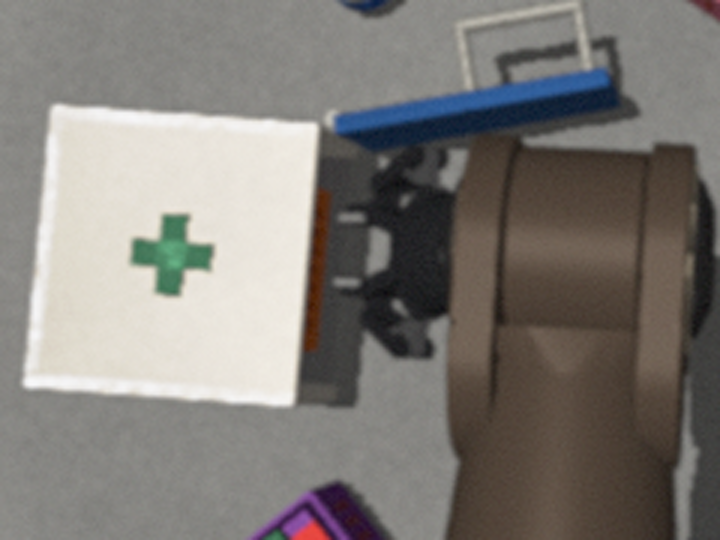

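```bash
python3 - <<'E'
from h import *
r=np.radians(CY)
for u,v in[(330,192),(318,350)]:
    for z in(0,.01):
        d=un("top",(u+.5)/3-.5+70,(v+.5)/3-.5+160,z)[:2]-CAB;print(z,d@[np.cos(r),np.sin(r)],d@[-np.sin(r),np.cos(r)])
rows([((*handle(t)[0],.166),pose(handle(t)[1])) for t in (103.5,101,98,94,90,86,82,78,74,70)],(np.array((*handle(104)[0],.166)),pose(handle(104)[1])))
print(handle(104))
E
```

```text
0 -0.07979915506345542 -0.06385925238929215
0.01 -0.08240336954728537 -0.0630997229349702
0 -0.08089198179832814 0.06543199519980054
0.01 -0.08348784600238997 0.06520361133310636
rot [-0.0, -0.0, 0.5] xyz [0.05, 0.13, 0.0]
rot [-0.0, -0.0, 3.0] xyz [0.29, 0.79, 0.0]
rot [-0.0, -0.0, 6.0] xyz [0.53, 1.6, 0.0]
rot [-0.0, -0.0, 10.0] xyz [0.79, 2.69, 0.0]
rot [-0.0, -0.0, 14.0] xyz [0.97, 3.8, 0.0]
rot [0.0, -0.0, 18.0] xyz [1.07, 4.92, 0.0]
rot [0.0, -0.0, 22.0] xyz [1.1, 6.05, 0.0]
rot [-0.0, -0.0, 26.0] xyz [1.05, 7.17, 0.0]
rot [-0.0, -0.0, 30.0] xyz [0.92, 8.28, 0.0]
rot [-0.0, -0.0, 34.0] xyz [0.71, 9.39, 0.0]
(array([0.71645485, 0.06431244]), 279.5)
```

apply_moves --deltas '[{"rot": [1.2,0.4,0],"xyz": [0,-0.4,1],"grip": 0.6},{"rot": [1.2,0.4,0],"xyz": [-0.1,-0.4,4],"grip": 0.6},{"rot": [1.2,0.4,0],"xyz": [-0.1,-0.4,7],"grip": 0.6},{"rot": [1.2,0.4,0],"xyz": [-0.1,-0.4,9],"grip": 0.6},{"rot": [1.2,0.4,0],"xyz": [-0.1,-0.4,10.7],"grip": 0.6},{"rot": [1.2,0.4,0],"xyz": [-0.1,-0.4,10.7],"grip": 0.77},{"rot": [1.2,0.4,0],"xyz": [-0.1,-0.4,10.7],"grip": 0.77}]'

```text
time_s: 12.82
tcp_pos: [0.7168, 0.0622, 0.1691]
orientation: [-179.9, -0.1, -80.7]
contact_force: [-0.2, -1.0, 1.0]
width: 0.0197
grasp_force: 0.0
```

apply_moves --deltas '[{"rot": [0,0,0.5],"xyz": [0.05,0.1,0.2],"grip": 0.77},{"rot": [0,0,3],"xyz": [0.3,0.8,0.3],"grip": 0.77},{"rot": [0,0,6],"xyz": [0.55,1.6,0.3],"grip": 0.77},{"rot": [0,0,10],"xyz": [0.8,2.7,0.3],"grip": 0.77},{"rot": [0,0,14],"xyz": [0.95,3.8,0.3],"grip": 0.77},{"rot": [0,0,18],"xyz": [1.05,4.9,0.3],"grip": 0.77},{"rot": [0,0,22],"xyz": [1.1,6.05,0.3],"grip": 0.77},{"rot": [0,0,26],"xyz": [1.05,7.15,0.3],"grip": 0.77},{"rot": [0,0,30],"xyz": [0.9,8.3,0.3],"grip": 0.77},{"rot": [0,0,34],"xyz": [0.7,9.4,0.3],"grip": 0.77}]'

```text
time_s: 13.65
tcp_pos: [0.6273, 0.0399, 0.1687]
orientation: [-179.5, 0.1, -114.9]
contact_force: [0.7, -1.7, -0.1]
width: 0.0194
grasp_force: 0.8
```

```bash
python3 - <<'E'
from h import *
st(); T=lambda t:(np.array((*handle(t)[0],.166)),pose(handle(t)[1])); print(T(70)[0])
rows([T(t) for t in (66,62,58,54,50,46,42,38,34,30)],T(70));print()
rows([T(t) for t in (26,22,18,14.5,11,8,5,3,1,-1)],T(30))
E
```

```text
time_s 13.65
joint_pos [  3.699  19.676  -3.462  66.347  -0.157 -61.407]
tcp_pos [0.627 0.04  0.169]
orientation [-1.79472e+02  1.08000e-01 -1.14894e+02]
contact_force [ 0.735 -1.683 -0.128]
width 0.019
[0.62502875 0.04184625 0.166     ]
rot [-0.0, -0.0, 4.0] xyz [0.37, 1.06, 0.0]
rot [-0.0, -0.0, 8.0] xyz [0.67, 2.14, 0.0]
rot [0.0, -0.0, 12.0] xyz [0.89, 3.25, 0.0]
rot [-0.0, -0.0, 16.0] xyz [1.03, 4.36, 0.0]
rot [-0.0, -0.0, 20.0] xyz [1.1, 5.48, 0.0]
rot [0.0, -0.0, 24.0] xyz [1.08, 6.61, 0.0]
rot [0.0, -0.0, 28.0] xyz [0.99, 7.73, 0.0]
rot [-0.0, -0.0, 32.0] xyz [0.82, 8.84, 0.0]
rot [0.0, -0.0, 36.0] xyz [0.57, 9.93, 0.0]
rot [0.0, -0.0, 40.0] xyz [0.25, 11.01, 0.0]

rot [-0.0, -0.0, 4.0] xyz [0.37, 1.06, 0.0]
rot [0.0, -0.0, 8.0] xyz [0.67, 2.14, 0.0]
rot [0.0, -0.0, 12.0] xyz [0.89, 3.25, 0.0]
rot [-0.0, -0.0, 15.5] xyz [1.02, 4.22, 0.0]
rot [-0.0, -0.0, 19.0] xyz [1.09, 5.2, 0.0]
rot [-0.0, -0.0, 22.0] xyz [1.1, 6.05, 0.0]
rot [0.0, -0.0, 25.0] xyz [1.07, 6.89, 0.0]
rot [0.0, -0.0, 27.0] xyz [1.02, 7.45, 0.0]
rot [-0.0, -0.0, 29.0] xyz [0.96, 8.01, 0.0]
rot [0.0, -0.0, 31.0] xyz [0.87, 8.56, 0.0]
```

apply_moves --deltas '[{"rot": [0,0,4],"xyz": [0.35,1.05,0.1],"grip": 0.77},{"rot": [0,0,8],"xyz": [0.65,2.15,0.2],"grip": 0.77},{"rot": [0,0,12],"xyz": [0.9,3.25,0.2],"grip": 0.77},{"rot": [0,0,16],"xyz": [1.05,4.35,0.2],"grip": 0.77},{"rot": [0,0,20],"xyz": [1.1,5.5,0.2],"grip": 0.77},{"rot": [0,0,24],"xyz": [1.1,6.6,0.2],"grip": 0.77},{"rot": [0,0,28],"xyz": [1,7.75,0.2],"grip": 0.77},{"rot": [0,0,32],"xyz": [0.8,8.85,0.2],"grip": 0.77},{"rot": [0,0,36],"xyz": [0.55,9.95,0.2],"grip": 0.77},{"rot": [0,0,40],"xyz": [0.25,11,0.2],"grip": 0.77}]'

```text
time_s: 14.48
tcp_pos: [0.5259, 0.084, 0.1659]
orientation: [-179.7, 0.4, -154.9]
contact_force: [0.0, -0.9, 0.5]
width: 0.0195
grasp_force: 0.8
```

```bash
python3 - <<'E'
from h import *
st(); T=lambda t:(np.array((*handle(t)[0],.166)),pose(handle(t)[1])); print(T(30)[0])
rows([T(t) for t in (26,22,18,14.5,11,8,5,3,1,-1)])
E
```

```text
time_s 14.483
joint_pos [  9.153   9.774 -16.738  63.033  -0.19  -15.958]
tcp_pos [0.526 0.084 0.166]
orientation [-179.692    0.385 -154.888]
contact_force [ 0.022 -0.884  0.545]
width 0.019
[0.52379711 0.0852221  0.166     ]
rot [-0.3, 0.4, 3.6] xyz [0.52, 1.26, -0.02]
rot [-0.3, 0.4, 7.6] xyz [0.82, 2.34, -0.03]
rot [-0.3, 0.4, 11.6] xyz [1.05, 3.44, -0.03]
rot [-0.3, 0.4, 15.1] xyz [1.19, 4.42, -0.04]
rot [-0.2, 0.4, 18.6] xyz [1.26, 5.4, -0.04]
rot [-0.2, 0.4, 21.6] xyz [1.28, 6.24, -0.05]
rot [-0.2, 0.4, 24.6] xyz [1.25, 7.08, -0.05]
rot [-0.2, 0.4, 26.6] xyz [1.21, 7.64, -0.06]
rot [-0.2, 0.5, 28.6] xyz [1.15, 8.2, -0.06]
rot [-0.2, 0.5, 30.6] xyz [1.07, 8.76, -0.06]
```

apply_moves --deltas '[{"rot": [0,0,3.6],"xyz": [0.5,1.2,0],"grip": 0.77},{"rot": [0,0,7.6],"xyz": [0.8,2.3,0],"grip": 0.77},{"rot": [0,0,11.6],"xyz": [1.05,3.4,0],"grip": 0.77},{"rot": [0,0,15],"xyz": [1.2,4.4,0],"grip": 0.77},{"rot": [0,0,18.5],"xyz": [1.25,5.4,0],"grip": 0.77},{"rot": [0,0,21.5],"xyz": [1.3,6.2,0],"grip": 0.77},{"rot": [0,0,24.5],"xyz": [1.25,7.05,0],"grip": 0.77},{"rot": [0,0,26.5],"xyz": [1.2,7.6,0],"grip": 0.77},{"rot": [0,0,28.5],"xyz": [1.15,8.2,0],"grip": 0.77},{"rot": [0,0,29],"xyz": [1.15,8.4,0],"grip": 0.77}]'

```text
time_s: 15.32
tcp_pos: [0.4799, 0.1558, 0.1653]
orientation: [-180.0, 0.5, 176.3]
contact_force: [-0.1, -0.6, 1.2]
width: 0.0195
grasp_force: 0.4
```

apply_moves --deltas '[{"rot": [0,0,0],"xyz": [0,0.2,0],"grip": 0.77},{"rot": [0,0,0],"xyz": [0,0.4,0],"grip": 0.77}]'

```text
time_s: 15.48
tcp_pos: [0.4799, 0.1591, 0.1644]
orientation: [-179.9, 0.4, 176.4]
contact_force: [0.0, -1.4, 0.6]
width: 0.0197
grasp_force: 0.6
```

apply_moves --deltas '[{"rot": [0,0,0],"xyz": [0,0.2,0],"grip": 0.77},{"rot": [0,0,0],"xyz": [0,0.35,0],"grip": 0.77},{"rot": [0,0,0],"xyz": [0,0.35,0],"grip": 0.77}]'

```text
time_s: 15.73
tcp_pos: [0.48, 0.1603, 0.1641]
orientation: [-179.5, 0.4, 176.3]
contact_force: [-2.6, -12.8, 8.1]
width: 0.0192
grasp_force: 6.3
```

apply_moves --deltas '[{"rot": [0,0,0],"xyz": [0,0,0],"grip": 0.6},{"rot": [0,0,0],"xyz": [0,-0.3,0],"grip": 0.55},{"rot": [0,0,0],"xyz": [0,-0.5,0],"grip": 0.55},{"rot": [0,0,0],"xyz": [0,-0.5,-2],"grip": 0.55},{"rot": [0,0,0],"xyz": [0,-0.5,-5],"grip": 0.55},{"rot": [0,0,0],"xyz": [0,-0.5,-9],"grip": 0.55},{"rot": [0,0,0],"xyz": [3,-2,-12],"grip": 0.55},{"rot": [0,0,0],"xyz": [6,-6,-12],"grip": 0.55},{"rot": [0,0,0],"xyz": [9,-10,-12],"grip": 0.55},{"rot": [0,0,0],"xyz": [12,-14,-12],"grip": 0.55}]'

```text
time_s: 16.57
tcp_pos: [0.3675, 0.051, 0.2835]
orientation: [-179.9, 0.4, 176.5]
contact_force: [0.8, -1.5, 0.4]
width: 0.0383
grasp_force: 0.0
```

```bash
python3 - <<'E'
from h import *
shot("top","pics/t7.png",70,110,310,320,3); st()
E
```

```text
time_s 16.617
joint_pos [  7.582 -10.148 -21.659  78.349  -0.281  11.262]
tcp_pos [0.363 0.047 0.284]
orientation [-179.752    0.193  176.32 ]
contact_force [-6.118 -0.988 -0.306]
width 0.038
```

View pics/t7.png

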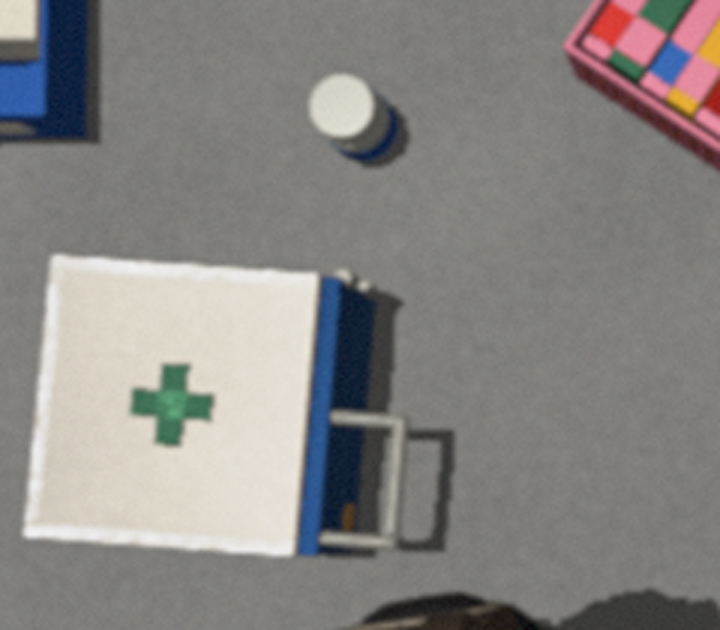

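The picture shows the door flush along the cupboard's front edge, with no gap from crop (322,275) to (298,553). The jar hasn't moved and the gripper is clear, so I'm handing in.

apply_moves --deltas '[{"rot": [0,0,0],"xyz": [0,0,0],"grip": 0.55},{"rot": [0,0,0],"xyz": [0,0,0],"grip": 0.55},{"rot": [0,0,0],"xyz": [0,0,0],"grip": 0.55}]'

```text
time_s: 16.87
tcp_pos: [0.369, 0.0517, 0.2831]
orientation: [-179.9, 0.3, 176.4]
contact_force: [-0.3, -0.0, 0.4]
width: 0.0385
grasp_force: 0.0
```

```bash
python3 -c "
from bench import arm
print(arm.finish_job())"
```

```text
the job is handed in; nothing more can be done
None
```

The orange basket is fully inside the cupboard (its rear wall about 20 mm behind the front edge), the door is shut flush, the arm never touched the jar, carton or bin, and the job was handed in at about 17 s; no verdict was returned.

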